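# Put the drained reference tiles away in their magazine

## Task

Two rectangular ceramic reference tiles have drained in the wire rack and belong back in the grey metal magazine with the third. Draw the sliding stop back as far as you need, stand both tiles upright on the magazine floor beside the one already there, and push the stop up gently until all three are held snug and upright against the end wall. They are brittle: set them down, never drop them or squeeze them hard; the porcelain spot plate with the round wells stays in the rack, and the other things on the bench stay where they are.

Things in the scene. Friction and masses are not known exactly. Their poses are not given: they have to be found in the camera images.
- magazine: Grey metal storage magazine, fixed, 100 x 240 x 82 mm. Origin: centre of its underside; z up, x across, +y along its channel to the end wall. Floor 10 mm above the origin; rails at both sides (inner faces x = +-34 mm, tops at z = 26 mm, bevelled) guide upright tiles 60 mm wide. End wall: inner face y = +95 mm, 70 mm wide, 10 mm thick, top at z = 82 mm. At -y only a sill, top at z = 15 mm.
- end_wall (a point): Foot of the end wall's inner face: a point on the magazine floor, in the middle of the channel, where the first tile's face belongs. Axes as the magazine's.
- stop (a joint): Sliding stop of the magazine, m. 0 = fully drawn back, grows towards the end wall, to 0.146. Clear space between stop and end wall = 0.150 - value, so three 12 mm tiles packed tight leave it at 0.114. It moves along the magazine's y only, drags with about 3 N of friction and stays where it is left.
- stop_face (a point): Foot of the stop's face plate: on the magazine floor, mid-channel, in the plane that meets the tiles; +y to the end wall. Plate 66 mm wide, 8 mm thick, top at z = 71 mm. Behind it a black shoe (to z = 14 mm) and a black upright rib to grip: 14 mm thick in x, from y = -8 to -50 mm, top at z = 75 mm, free on both sides above the shoe.
- stop_rib (a point): Middle of the top of the stop's black rib, 85 mm above the bench. Pinch the rib from above across x, fingers at either side.
- rack: Wire draining rack on a drip tray, fixed, 112 x 206 x 50 mm. Origin: centre of its underside. Four slots 14 mm wide across x, at y = -69, -23, +23, +69 mm; plates stand in them with faces towards +-y, on wires 12 mm above the origin. The wire hoops beside each slot are 50 mm high, 80 mm wide, 6 mm thick, so plates are lifted straight up.
- tile_1: White ceramic reference tile, 60 (x) x 12 (y) x 90 (z) mm, 0.11 to 0.2 kg, plain face and ribbed back; stands in one of the rack's slots at the start. Origin: centre of its lower edge; z up along its 90 mm height.
- tile_2: A tile like tile_1, in another slot of the rack.
- tile_3: A tile like tile_1 that stands already in the magazine between end wall and stop, not touching either; origin and axes as tile_1.
- spot_plate: White porcelain spot plate, 60 x 12 x 112 mm, with two rows of four round wells, taller than the tiles; stands in a third slot of the rack. Stays there. Origin: centre of its lower edge.
- ir_lamp_stand: Infrared lamp on a stand, a fixed obstacle at the left that never moves. In the robot's frame its bell-shaped head fills x 0.44 to 0.62, y 0.19 to 0.36, z 0.22 to 0.44 m, its rear joint and stand x 0.65 to 0.81, y 0.19 to 0.37, up to z 0.75 m: swing the arm round in front of it or over the right side. Origin: on the bench under the stand.
- beaker: Glass beaker, 59 x 54 x 71 mm, bystander standing right of the magazine. Origin: centre of its underside.
- marker: Felt marker lying left of the magazine, 14 x 128 x 14 mm, bystander. Origin: centre of its underside.
- dropper: Small black-capped dropper bottle, 34 x 34 x 74 mm, bystander further right than the beaker. Origin: centre of its underside.

How it is judged:
On the way:
1. all three tiles stand on the magazine floor between the end wall and the stop, let go (x of tile_1 in the frame of magazine between -0.006 and 0.006 m and z of each of tile_1, tile_2, tile_3 in the frame of magazine below 0.014 m and y of each of tile_1, tile_2, tile_3 in the frame of end_wall below -0.003 m and y of each of tile_1, tile_2, tile_3 in the frame of stop_face above 0.003 m and angle between each of tile_1, tile_2, tile_3's own z axis and vertical below 0.45 rad and x of tile_2 in the frame of magazine between -0.006 and 0.006 m and x of tile_3 in the frame of magazine between -0.006 and 0.006 m and contact force between the fingers and tile_1 below 0.1 N and contact force between the fingers and tile_2 below 0.1 N), for 0.2 s.
At the end, for the whole second after the job is handed in: All three tiles rest on the magazine floor (4 mm), in mid-channel (6 mm), upright (0.06 rad), between end wall and stop, with at most 3 mm of play in the row (stop above 0.111); spot plate, beaker, marker and dropper bottle are within 30 mm of where they stood (x of tile_1 in the frame of magazine between -0.006 and 0.006 m and z of each of tile_1, tile_2, tile_3 in the frame of magazine below 0.014 m and y of each of tile_1, tile_2, tile_3 in the frame of end_wall below -0.003 m and y of each of tile_1, tile_2, tile_3 in the frame of stop_face above 0.003 m and angle between each of tile_1, tile_2, tile_3's own z axis and vertical below 0.06 rad and x of tile_2 in the frame of magazine between -0.006 and 0.006 m and x of tile_3 in the frame of magazine between -0.006 and 0.006 m and value of joint stop above 0.111 m and linear speed of each of tile_1, tile_2, tile_3 below 0.01 m/s and distance of each of spot_plate, beaker, marker, dropper from where it was at the start of the episode below 0.03 m); the robot touches nothing.
It fails at once if a tile is dropped or falls (moves faster than 0.6 m/s out of the fingers) ((linear speed of tile_1 above 0.6 m/s and contact force between the fingers and tile_1 below 0.05 N) or (linear speed of tile_2 above 0.6 m/s and contact force between the fingers and tile_2 below 0.05 N) or (linear speed of tile_3 above 0.6 m/s and contact force between the fingers and tile_3 below 0.05 N)).
It fails at once if a tile is squeezed or struck in the magazine with more than 50 N (contact force between magazine and tile_1 above 50 N or contact force between magazine and tile_2 above 50 N or contact force between magazine and tile_3 above 50 N).
It fails at once if the spot plate is taken out of its slot or another bystander is pushed away (distance of any of spot_plate, beaker, marker, dropper from where it was at the start of the episode above 0.03 m).
It also fails if it takes over 72 s, if anything falls off the work surface, if the arm or the gripper's body presses on something with over 40 N, if the wrist force passes 120 N, or if a joint passes its speed limit or range.

## Robot

A 6-joint arm with a two-finger parallel gripper is mounted at the origin on a cart in front of the work surface, level with it; the furniture and walls round the work are solid. World frame = base frame: x ahead of the robot, y to its left, z up, the work surface at z = 0. Lengths are in m, angles in rad, forces in N, time in s.
With the tool pointing down it reaches from about 0.3 to 0.775 m from the base axis. Payload 14.6 kg.
Tool frame: the origin (TCP) lies at the very end of the fingers, on their centre line; the grasp point (between the pads) lies 19 mm behind it; z points along the fingers, y is the line along which they close (so a half turn about z gives the same grasp; the last joint's range is limited). The gripper opens to 94 mm and grips with 3 to 60 N. Pads are 16 mm wide; open, the fingers measure 119 mm over their backs; the gripper's body (75 mm by 177 mm) begins 78 mm behind the grasp point.
Start: joints at [-1.374, 0.3, 1.521, -0, 1.321, -0.067], TCP at [0.143, -0.531, 0.18] pointing down, gripper open.
Joint ranges: [-3.03, 3.03], [-0.79, 2.21], [0.23, 2.52], [-1.04, 4.18], [0, 3.07], [-2.55, 2.55]. Speed limits (rad/s): [2.22, 2.22, 2.57, 3.14, 3.14, 3.14].

## Interface

Orientations are given as [roll, pitch, yaw] about the fixed x, y, z axes, in that order (R = Rz(yaw) Ry(pitch) Rx(roll)).
In Python, from station import ctrl, camera, camera_info, finder gives the robot as it stands.
- The arm moves only by the tool carry_out, never from a script. Its argument "motion" is a list of rows, each a list of 2 entries, a list of its own where there are three numbers: the shift along the tool's x, y, z as a fraction of full scale, then the turn about the tool's z as a fraction of full scale. A call has 1 to 12 rows; each row is the pose to reach, as a shift and turn from the pose commanded when the call began, along the tool's axes at that moment, turning the shorter way round; what a row does not reach only later rows make up. Full scale, the value 1, is 200 mm for a shift and 360 degrees for a turn. A row lasts 1/10 s, in which the tool goes at most 50 mm and 8.59 degrees, less where a joint would pass 70% of its speed; a pose out of reach is approached as far as the arm can. A call with a number of a shift or a turn outside -1 to 1 is refused whole. A call with a gripper value outside its range is refused whole. "hand" is the closure, from -1 (fully open) to 1 (shut), set as the call begins (left out, the last holds). The fingers move at their own pace and stop on an object; "force" is the grip in N (left out, the last holds). Time passes only in rows, so rows that repeat a pose let the fingers close. It gives the time, the measured TCP pose, the force, the opening and the grip force at its end, in the units of the state.
- ctrl.get_obs(): the state, without advancing time (a new reading comes with each control period).
- camera(name): name is "side" or "top" or "wrist"; returns (picture, depth): 480x640x3 uint8, blue, green, red; 480x640 float32, m along the optical axis (not along the pixel's ray), 0 where there is no reading.
- camera_info(name): a dict with "camera_matrix" (3x3 intrinsics, pixels), "origin" and "attitude" of the camera in the world. Camera axes: x right, y down, z forward; pixel columns grow to the right and rows downward; lengths in m; the calibration is good to about 2 mm. The wrist camera is an equidistant fisheye: a pixel r from the principal point sees the ray r / f radians off the axis. A picture is of the moment at which its call begins: read the wrist's pose just before it. camera_info takes no time and is no camera call; for the wrist camera it gives the pose at the moment of the call.
- ctrl.hand_in(): hands the job in; it is judged then, once.
Trained networks look in the newest picture that a camera, given by its name, has taken for a name from the list of things; names that differ only in an ending like _2 or _b are one class to them, and where a whole thing is asked for, a point or a joint stands for the part that bears it (a point fixed in the world has none). Each returns a list of dicts, best first, with "conf" (0 to 1); they miss things now and then, are a little off and sometimes report something else, mostly with a low value. They report only what shows in the picture. A call takes as long as a camera call.
- finder.boxes_of(camera, query): "location" ([column, row] in pixels, amid what is visible of it).
- finder.cut_out(camera, query): "mask" (480x640 bool, what is visible of it) and "location" ([column, row] in pixels, amid what is visible of it).
- finder.pinpoint(camera, query): "location" ([column, row] in pixels: a listed point, or the origin of a listed thing).
The state is a dict: "time_s": time; "qpos": joint angles; "joint_vel": joint speeds; "tau": joint torques, N m; "ee_pos": TCP position; "eef_rot": TCP orientation; "force": force on the tool from outside, world axes, zero at the start; "moment": the same for the moment, N m; "grip_width": finger opening in m; "grip_force": force on a finger pad.
Only numpy, scipy, OpenCV 4.12 (cv2) and the standard library are available. Lean on these libraries where they do the work, as an engineer would, in place of code of your own. Each camera call takes 0.05 s, during which the arm holds its last target. There are 200 camera calls.

## Working session

There is one attempt and no reset: what is moved stays moved. The work goes in short steps, Python scripts to look and compute and a tool call to move; the robot and the scene stay as the last step left them, time stands still between calls to the robot, and variables do not carry over. Pictures are saved under pics/ and viewed, at most 10 in all, crops included, and the job is handed in when it is done.

Besides the shell and the picture viewer there is one more tool, called after "Request:" as name(argument=value, ...) on one line, values as JSON. carry_out: Moves the arm, as the interface text tells. Its arguments: {"type":"object","properties":{"motion":{"type":"array","items":{"type":"array"}},"hand":{"type":"number"},"force":{"type":"number"}},"required":["motion"]}

```bash
ls; mkdir -p pics; cat > h.py <<'E'
import numpy as np, cv2
from scipy.spatial.transform import Rotation as Rn
from station import ctrl, camera, camera_info, finder
def pose(i):
    a=np.array(i["attitude"],float)
    R=a if a.shape==(3,3) else (Rn.from_euler('xyz',a).as_matrix() if a.size==3 else Rn.from_quat(a).as_matrix())
    return R,np.array(i["origin"],float)
def pts(name,depth,px=None):
    i=camera_info(name);K=np.array(i["camera_matrix"]);R,o=pose(i)
    if px is None: v,u=np.mgrid[0:480,0:640]
    else: u,v=np.array(px,float).T
    d=depth[np.round(v).astype(int),np.round(u).astype(int)] if px is not None else depth
    c=np.stack([(u-K[0,2])/K[0,0]*d,(v-K[1,2])/K[1,1]*d,d],-1)
    return c@R.T+o
E
python3 - <<'E'
from h import *
print(ctrl.get_obs())
for n in ["side","top"]:
    print(n,camera_info(n))
    p,d=camera(n); cv2.imwrite(f"pics/{n}0.png",p); np.save(f"{n}0.npy",d)
    for q in ["stop_rib","stop_face","end_wall","magazine","rack","tile_1","spot_plate"]:
        for r in finder.pinpoint(n,q):
            l=r["location"]; print(n,q,np.round(r["conf"],2),np.round(l),np.round(pts(n,d,[l])[0],3))
    for q in ["tile_1","spot_plate"]:
        for r in finder.cut_out(n,q):
            print("cut",q,round(r["conf"],2),np.round(r["location"]),r["mask"].sum(),np.round(np.median(pts(n,d)[r["mask"]],0),3))
E
```

```text
pics
{'time_s': 0.0, 'qpos': array([-1.37359799e+00,  3.00490468e-01,  1.52157465e+00, -8.41883807e-06,
        1.32068799e+00, -6.66136946e-02]), 'joint_vel': array([-0.00048297,  0.00028372,  0.001638  , -0.0001751 , -0.00085402,
       -0.00154981]), 'tau': array([-5.47925611e-04, -5.31816208e+01, -3.52740633e+01,  7.08180713e-02,
        2.44169187e-02, -1.19804149e-04]), 'ee_pos': array([ 0.14335065, -0.53069305,  0.17967844]), 'eef_rot': array([-3.14043424e+00, -6.91081077e-05,  2.63814084e-01]), 'force': array([0.09681659, 0.28465067, 0.99488669]), 'moment': array([-0.00793569,  0.00791618, -0.01013238]), 'grip_force': 0.0, 'grip_width': 0.09354689722866116}
side {'camera_matrix': array([[519.99982585,   0.        , 313.38078244],
       [  0.        , 519.99982585, 241.638427  ],
       [  0.        ,   0.        ,   1.        ]]), 'origin': array([ 0.43781795, -0.96038136,  0.67184015]), 'attitude': array([-2.13618749,  0.0131123 , -0.13767631])}
side stop_rib 0.7 [273. 249.] [ 0.471 -0.057  0.083]
side end_wall 0.94 [281. 287.] [ 0.479 -0.116  0.028]
side magazine 0.68 [275
[... 570 characters left out ...]
208639,  1.44526744]), 'attitude': array([-3.06506718, -0.00867065, -1.57887534])}
top stop_rib 0.64 [279. 205.] [0.657 0.051 0.052]
top stop_rib 0.56 [318. 282.] [ 0.464 -0.044  0.085]
top stop_face 0.65 [325. 281.] [ 0.467 -0.062  0.079]
top end_wall 0.92 [339. 276.] [ 0.479 -0.098  0.009]
top magazine 0.9 [304. 284.] [ 0.461 -0.008  0.011]
top rack 0.82 [286. 210.] [0.651 0.036 0.001]
top tile_1 0.71 [296. 203.] [0.655 0.005 0.1  ]
top tile_1 0.63 [313. 204.] [ 0.651 -0.034  0.102]
top tile_1 0.61 [337. 276.] [ 0.478 -0.09   0.1  ]
top spot_plate 0.53 [277. 206.] [0.645 0.051 0.116]
cut tile_1 0.61 [293. 200.] 163 [0.662 0.011 0.099]
cut spot_plate 0.48 [275. 203.] 204 [0.654 0.056 0.12 ]
```

```bash
python3 - <<'E'
from h import *
a=cv2.imread("pics/side0.png")[180:330,210:450];b=cv2.imread("pics/top0.png")[140:340,230:410]
a=cv2.resize(a,(640,400),interpolation=3);cv2.imwrite("pics/a.png",a)
cv2.imwrite("pics/b.png",cv2.resize(b,(540,600),interpolation=3))
P=pts("top",np.load("top0.npy"))
# magazine top-surface: points 0.04..0.15 heights in region
for lo,hi,nm in [(.088,.107,"tiletops"),(.108,.13,"spot"),(.07,.088,"wall/stop"),(.04,.056,"hoops"),(.02,.032,"rails")]:
    for xr in [(.38,.56),(.58,.75)]:
        m=(P[...,2]>lo)&(P[...,2]<hi)&(P[...,0]>xr[0])&(P[...,0]<xr[1])&(abs(P[...,1])<.22)
        n,l,s,c=cv2.connectedComponentsWithStats(m.astype(np.uint8))
        for k in range(1,n):
            if s[k,4]>15:
                q=P[l==k]; r=cv2.minAreaRect((q[:,:2]*1000).astype(np.float32)); print(nm,s[k,4],np.round(c[k]),np.round(r[0]),np.round(r[1]),round(r[2]),np.round(np.median(q[:,2]),3))
E
```

```text
tiletops 126 [337. 279.] [471. -89.] [57. 12.] 0 0.099
tiletops 122 [312. 197.] [669. -33.] [60. 12.] 5 0.1
tiletops 122 [294. 199.] [665.  13.] [60. 12.] 5 0.101
spot 144 [274. 199.] [660.  58.] [61. 13.] 4 0.123
wall/stop 124 [342. 279.] [ 471. -104.] [68. 10.] 4 0.081
wall/stop 181 [321. 280.] [468. -45.] [63. 48.] 1 0.082
hoops 153 [313. 201.] [668. -33.] [79. 26.] 5 0.048
hoops 81 [280. 204.] [661.  49.] [15. 75.] 86 0.048
hoops 41 [290. 198.] [675.  24.] [52.  5.] 5 0.049
hoops 74 [298. 202.] [664.   3.] [73.  7.] 5 0.048
hoops 72 [254. 205.] [656. 114.] [77.  6.] 4 0.048
hoops 77 [262. 205.] [657.  94.] [78.  6.] 4 0.049
hoops 20 [273. 215.] [634.  67.] [27.  5.] 10 0.049
hoops 18 [292. 214.] [635.  20.] [20.  5.] 7 0.048
rails 501 [305. 269.] [486.  -3.] [ 45. 233.] 4 0.024
rails 491 [307. 295.] [440.  -6.] [ 38. 232.] 4 0.024
rails 24 [290. 219.] [626.  23.] [ 5. 41.] 3 0.022
```

View pics/a.png

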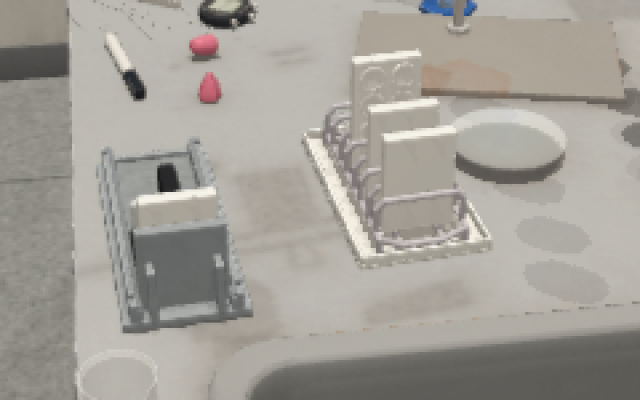

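View pics/b.png

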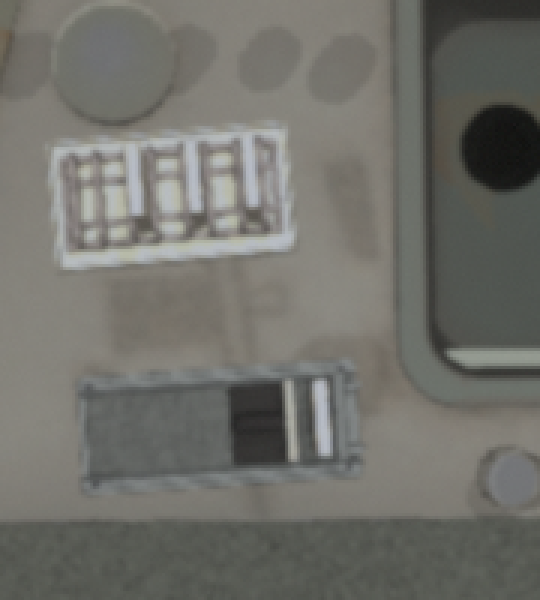

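The side view shows the magazine at left, with tile_3 between its end wall (facing the camera) and the stop. The rack is at right with tiles in the two near slots, the spot plate in the third, and the far slot empty. In the top view the rib is at about (316,280), tile_3 at (337,279), and the rack tiles at (312,197) and (294,199). I'll move over the magazine, aligned with it, for a wrist measurement.

Request:
carry_out(motion=[[[0.17,-0.146,-0.05],-0.023],[[0.34,-0.29,-0.1],-0.046],[[0.5,-0.44,-0.15],-0.07],[[0.67,-0.58,-0.2],-0.093],[[0.83,-0.73,-0.25],-0.116],[[1,-0.875,-0.25],-0.14],[[1,-0.875,-0.25],-0.14]], hand=-1)

```text
time_s: 1.7
ee_pos: [0.2929, -0.3069, 0.2309]
eef_rot: [3.14, 0.0, 1.153]
force: [-0.7, 0.2, -0.7]
grip_width: 0.0939
grip_force: 0.0
```

```bash
cat >> h.py <<'E'
def go(x,y,z,yaw=None):
    o=ctrl.get_obs(); R=Rn.from_euler('xyz',o["eef_rot"]).as_matrix()
    d=R.T@(np.array([x,y,z])-o["ee_pos"])/0.2
    t=0 if yaw is None else -((yaw-o["eef_rot"][2]+np.pi)%(2*np.pi)-np.pi)/(2*np.pi)
    print("t",round(o["time_s"],2),"at",np.round(o["ee_pos"],4),"rot",np.round(o["eef_rot"],3),"shift",np.round(d,3),"turn",np.round(t,4),"rows",np.ceil(max(np.linalg.norm(d)*4,abs(t)*360/8.59)))
E
python3 - <<'E'
from h import *
go(.467,-.045,.25,np.pi/2+.09)
# side-camera check of heights/tops
P=pts("side",np.load("side0.npy"))
for lo,hi,nm in [(.092,.107,"tiletops"),(.112,.13,"spot"),(.074,.088,"wall/stop")]:
    for xr in [(.38,.56),(.58,.75)]:
        m=(P[...,2]>lo)&(P[...,2]<hi)&(P[...,0]>xr[0])&(P[...,0]<xr[1])&(abs(P[...,1])<.22)
        n,l,s,c=cv2.connectedComponentsWithStats(m.astype(np.uint8))
        for k in range(1,n):
            if s[k,4]>15:
                q=P[l==k]; r=cv2.minAreaRect((q[:,:2]*1000).astype(np.float32)); print(nm,s[k,4],np.round(c[k]),np.round(r[0]),np.round(r[1]),round(r[2]),np.round(np.percentile(q[:,2],[50,98]),3))
E
```

```text
t 1.7 at [ 0.2929 -0.3069  0.2309] rot [3.14  0.    1.153] shift [ 1.55   0.264 -0.095] turn -0.0808 rows 7.0
tiletops 178 [276. 254.] [475. -95.] [60. 17.] 5 [0.098 0.101]
tiletops 146 [355. 211.] [664.  47.] [59.  9.] 3 [0.1   0.107]
tiletops 153 [361. 220.] [669.   7.] [60. 16.] 3 [0.099 0.103]
tiletops 176 [367. 231.] [672. -40.] [59. 16.] 5 [0.099 0.103]
spot 166 [355. 203.] [664.  51.] [16. 58.] 90 [0.121 0.126]
wall/stop 79 [273. 246.] [472. -44.] [15. 44.] 5 [0.084 0.085]
wall/stop 319 [277. 264.] [ 475. -106.] [69. 22.] 6 [0.081 0.088]
wall/stop 93 [352. 217.] [664.  48.] [14. 61.] 88 [0.084 0.088]
wall/stop 101 [360. 227.] [670.   3.] [61.  9.] 3 [0.082 0.088]
wall/stop 153 [367. 239.] [673. -42.] [60. 11.] 1 [0.081 0.088]
```

Request:
carry_out(motion=[[[0.25,0.04,-0.02],-0.02],[[0.5,0.085,-0.04],-0.04],[[0.75,0.13,-0.06],-0.06],[[1,0.17,-0.08],-0.081]])

```text
time_s: 2.1
ee_pos: [0.4034, -0.1437, 0.2463]
eef_rot: [3.141, 0.0, 1.655]
force: [0.2, -0.8, 0.2]
grip_width: 0.0935
grip_force: 0.0
```

```bash
python3 -c "
from h import *
go(.467,-.045,.25,np.pi/2+.09)"
```

```text
t 2.1 at [ 0.4034 -0.1437  0.2463] rot [3.141 0.    1.655] shift [ 0.465  0.358 -0.019] turn -0.0009 rows 3.0
```

Request:
carry_out(motion=[[[0.23,0.18,-0.02],0],[[0.46,0.36,-0.02],0],[[0.46,0.36,-0.02],0],[[0.46,0.36,-0.02],0]])

```text
time_s: 2.5
ee_pos: [0.4678, -0.0461, 0.2495]
eef_rot: [-3.141, -0.0, 1.654]
force: [0.1, -0.4, 0.2]
grip_width: 0.094
grip_force: 0.0
```

```bash
cat >> h.py <<'E'
def wpts(depth,info,px=None):
    K=np.array(info["camera_matrix"]);R,o=pose(info)
    if px is None: v,u=np.mgrid[0:480,0:640]; d=depth
    else:
        u,v=np.array(px,float).T; d=depth[np.round(v).astype(int),np.round(u).astype(int)]
    a=(u-K[0,2])/K[0,0];b=(v-K[1,2])/K[1,1];r=np.hypot(a,b)+1e-9
    s=np.tan(r)/r
    return np.stack([a*s*d,b*s*d,d],-1)@R.T+o
def blobs(P,specs,xr,yr,minn=40):
    for lo,hi,nm in specs:
        m=(P[...,2]>lo)&(P[...,2]<hi)&(P[...,0]>xr[0])&(P[...,0]<xr[1])&(P[...,1]>yr[0])&(P[...,1]<yr[1])
        n,l,s,c=cv2.connectedComponentsWithStats(m.astype(np.uint8))
        for k in range(1,n):
            if s[k,4]>minn:
                q=P[l==k]; r=cv2.minAreaRect((q[:,:2]*1000).astype(np.float32)); print(nm,s[k,4],np.round(c[k]),np.round(r[0],1),np.round(r[1],1),round(r[2],1),np.round(np.percentile(q[:,2],[5,50,95]),3))
E
python3 - <<'E'
from h import *
go(.467,-.045,.25,np.pi/2+.09)
i=camera_info("wrist");p,d=camera("wrist");cv2.imwrite("pics/w1.png",p);np.save("w1.npy",d);print(i)
P=wpts(d,i)
blobs(P,[(.09,.107,"tile"),(.108,.13,"spot"),(.076,.089,"wall/stop"),(.02,.03,"rails")],(.38,.75),(-.22,.22))
for q in ["stop_rib","stop_face","end_wall","tile_1","magazine"]:
    for r in finder.pinpoint("wrist",q):
        l=r["location"]; print(q,np.round(r["conf"],2),np.round(l),np.round(wpts(d,i,[l])[0],4))
E
```

```text
t 2.5 at [ 0.4678 -0.0461  0.2495] rot [-3.141 -0.     1.654] shift [ 0.006 -0.003 -0.002] turn -0.0011 rows 1.0
{'camera_matrix': array([[371.64829954,   0.        , 318.86948438],
       [  0.        , 371.64829954, 236.23863052],
       [  0.        ,   0.        ,   1.        ]]), 'origin': array([0.46108754, 0.02862441, 0.45326985]), 'attitude': array([2.87980276e+00, 1.11941618e-03, 8.28418181e-02])}
tile 95 [489. 136.] [633.5  51.3] [ 7.6 15.7] 33.3 [0.091 0.099 0.107]
tile 598 [510. 181.] [665.3  10.2] [60.  12.5] 4.7 [0.096 0.101 0.102]
tile 663 [505. 224.] [668.6 -35.9] [60.3 13.3] 5.3 [0.092 0.101 0.102]
tile 810 [320. 260.] [470.9 -91.9] [58.9 13.6] 4.1 [0.092 0.099 0.1  ]
spot 720 [520. 139.] [660.2  54.7] [60.8 13.5] 4.6 [0.112 0.123 0.124]
wall/stop 66 [483. 137.] [633.4  50.8] [ 6.8 16. ] 39.0 [0.077 0.082 0.088]
wall/stop 57 [482. 177.] [640.   11.1] [16.8  9. ] 48.4 [0.076 0.083 0.089]
wall/stop 1059 [319. 220.] [466.6 -46.2] [64.6 50.7] 5.6 [0.078 0.082 0.085]
wall/stop 148 [493. 217.] [666.5 -30.6] [59.3 10.3] 15.2 [0.076 0.083 0.088]
wall/stop 189 [319. 251.] [470.8 -86.1] [59.1  2.4] 3.2 [0.077 0.084 0.088]
wall/stop 428 [317. 269.] [ 471.1 -106.8] [68.6 10.4] 3.9 [0.08  0.081 0.082]
rails 5098 [320. 175.] [465.4  -7.3] [ 89.2 237.1] 3.4 [0.021 0.024 0.026]
rails 63 [456. 117.] [621.7  76.2] [ 5.9 35.8] 4.0 [0.02  0.021 0.029]
rails 98 [454. 173.] [627.5   5.2] [ 5.8 57.9] 4.2 [0.02  0.021 0.028]
rails 66 [317. 237.] [470.7 -86.2] [58.6  1.1] 4.2 [0.022 0.027 0.029]
stop_rib 0.85 [322. 211.] [ 0.4703 -0.0431  0.0837]
stop_face 0.73 [318. 220.] [ 0.4665 -0.0528  0.0826]
stop_face 0.24 [274. 344.] [ 0.4236 -0.2315  0.0378]
tile_1 0.88 [482. 174.] [0.6358 0.0126 0.083 ]
tile_1 0.68 [476. 210.] [ 0.6493 -0.0315  0.0541]
tile_1 0.65 [319. 239.] [ 0.4706 -0.0858  0.0375]
magazine 0.77 [320. 168.] [ 0.4645 -0.0056  0.0099]
```

View pics/w1.png

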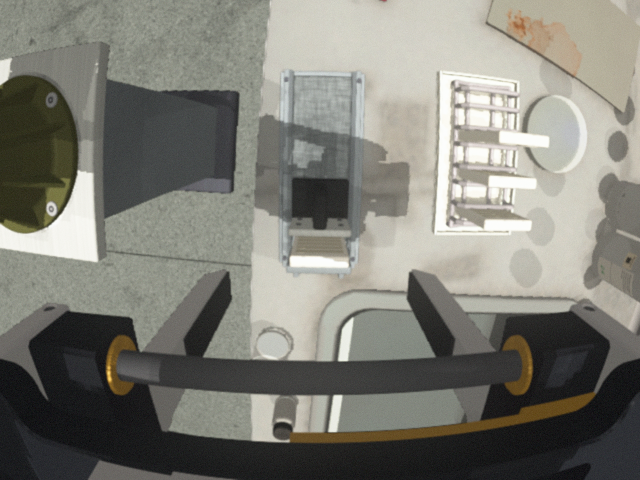

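The wrist view shows the rib at (320,205), stop plate (320,225), tile_3 (320,255) and end wall (318,268). The rack tiles are at (505,224) and (510,181), with the spot plate at (520,139). The heights match the text. Next I'll pinch the rib.

Request:
carry_out(motion=[[[0.01,0,0.24],0.003],[[0.015,-0.005,0.48],0.003],[[0.015,-0.005,0.72],0.003],[[0.015,-0.005,0.9],0.003],[[0.015,-0.005,1],0.003],[[0.015,-0.005,1],0.003]])

```text
time_s: 3.4
ee_pos: [0.4641, -0.0448, 0.0479]
eef_rot: [-3.137, -0.001, 1.632]
force: [0.8, -0.5, 0.9]
grip_width: 0.094
grip_force: 0.0
```

Request:
carry_out(motion=[[[0,0,0],0],[[0,0,0],0],[[0,0,0],0],[[0,0,0],0],[[0,0,0],0],[[0,0,0],0],[[0,0,0],0],[[0,0,0],0]], hand=1, force=20)

```text
time_s: 4.2
ee_pos: [0.4658, -0.0444, 0.05]
eef_rot: [-3.142, -0.0, 1.634]
force: [-0.5, 0.6, 0.0]
grip_width: 0.0336
grip_force: 0.0
```

Request:
carry_out(motion=[[[0,0,0],0],[[0,0,0],0],[[0,0,0],0],[[0,0,0],0],[[0,0,0],0]])

```text
time_s: 4.7
ee_pos: [0.4684, -0.0444, 0.0503]
eef_rot: [3.135, 0.001, 1.633]
force: [18.9, 1.4, -12.4]
grip_width: 0.0135
grip_force: 20.0
```

Request:
carry_out(motion=[[[0,0.012,0],0],[[0.02,0.015,0],0],[[0.06,0.015,0],0],[[0.1,0.015,0],0],[[0.14,0.015,0],0],[[0.18,0.015,0],0],[[0.22,0.015,0],0],[[0.25,0.015,0],0],[[0.27,0.015,0],0],[[0.27,0.015,0],0]])

```text
time_s: 5.7
ee_pos: [0.4652, 0.0101, 0.0502]
eef_rot: [-3.141, -0.0, 1.634]
force: [-3.5, 3.0, 6.2]
grip_width: 0.0139
grip_force: 20.0
```

```bash
python3 - <<'E'
from h import *
i=camera_info("wrist");p,d=camera("wrist");cv2.imwrite("pics/w2.png",p)
P=wpts(d,i)
blobs(P,[(.096,.104,"tile"),(.117,.127,"spot"),(.078,.088,"wall/stop"),(.02,.03,"rails")],(.38,.75),(-.22,.22),60)
print(ctrl.get_obs()["force"])
E
```

```text
tile 242 [624. 236.] [636.5  57.2] [20.6 10.6] 41.5 [0.096 0.1   0.104]
tile 191 [291. 289.] [452.   18.3] [ 4.6 12.8] 72.5 [0.096 0.101 0.104]
tile 193 [347. 289.] [476.8  20.3] [11.9  2.6] 12.9 [0.096 0.1   0.104]
tile 633 [623. 308.] [651.8   9.1] [34.8 12.7] 4.1 [0.097 0.101 0.102]
spot 383 [288. 313.] [455.1  13.2] [ 9.5 21. ] 39.5 [0.118 0.122 0.126]
spot 399 [350. 313.] [473.6  14. ] [21.2  9.6] 57.3 [0.118 0.122 0.126]
wall/stop 340 [610. 227.] [649.1  54.9] [39.8 12.3] 5.1 [0.078 0.083 0.088]
wall/stop 2862 [319. 289.] [461.4   9. ] [50.5 36.1] 75.2 [0.08  0.084 0.085]
wall/stop 403 [610. 292.] [660.1  15.4] [53.2  8.4] 13.8 [0.079 0.083 0.088]
wall/stop 322 [319. 428.] [470.3 -85.7] [33.5  2.8] 4.7 [0.078 0.081 0.083]
rails 11417 [319. 219.] [463.   35.8] [ 88.7 149.8] 3.4 [0.022 0.024 0.026]
rails 144 [547. 134.] [619.  106.7] [ 6.  28.9] 4.5 [0.02  0.021 0.028]
rails 63 [547. 161.] [619.4  87.4] [4.1 6.9] 14.4 [0.02  0.025 0.029]
rails 108 [543. 201.] [623.2  56.8] [ 5.1 19.4] 5.7 [0.02  0.022 0.029]
rails 117 [552. 211.] [630.8  53.2] [ 2.5 11.1] 3.4 [0.021 0.025 0.029]
rails 90 [541. 226.] [624.3  38.5] [ 5.1 16.2] 5.2 [0.02  0.023 0.029]
rails 199 [535. 268.] [627.4   8.8] [ 5.8 42.3] 5.1 [0.02  0.022 0.029]
rails 220 [588. 258.] [674.9  16.5] [58.6 14.8] 17.7 [0.02  0.024 0.028]
rails 72 [546. 273.] [636.7   5.9] [1.7 8.1] 8.8 [0.021 0.025 0.029]
rails 74 [528. 313.] [632.7 -29.3] [ 7.5 16.9] 50.4 [0.02  0.024 0.029]
rails 167 [553. 316.] [658.2 -30.9] [33.3  1.9] 4.3 [0.02  0.025 0.03 ]
rails 106 [523. 334.] [631.7 -46.9] [ 5.4 27.3] 4.6 [0.02  0.022 0.029]
[-3.30604428  2.99550441  6.00612958]
```

Request:
carry_out(motion=[[[0,0,0],0],[[0,0,0],0],[[0,0,0],0],[[0,0,-0.2],0],[[0,0,-0.45],0],[[0,0.15,-0.65],0],[[-0.05,0.4,-0.7],0],[[-0.1,0.65,-0.7],0],[[-0.14,0.85,-0.7],-0.004],[[-0.16,1,-0.7],-0.004],[[-0.16,1,-0.7],-0.004],[[-0.16,1,-0.7],-0.004]], hand=-1)

```text
time_s: 6.95
ee_pos: [0.6668, -0.0098, 0.1889]
eef_rot: [-3.14, -0.0, 1.659]
force: [0.2, -0.3, -0.1]
grip_width: 0.0937
grip_force: 0.0
```

```bash
python3 - <<'E'
from h import *
go(.668,-.035,.19,np.pi/2+.09)
i=camera_info("wrist");p,d=camera("wrist");cv2.imwrite("pics/w3.png",p)
P=wpts(d,i)
blobs(P,[(.096,.104,"tile"),(.117,.127,"spot"),(.078,.088,"wall/stop")],(.38,.75),(-.22,.22),100)
for r in finder.cut_out("wrist","tile_1"): 
    q=P[r["mask"]]; q=q[q[:,2]>.096]; print(round(r["conf"],2),np.round(r["location"]),len(q),np.round(q.mean(0),4) if len(q) else 0)
E
```

```text
t 6.95 at [ 0.6668 -0.0098  0.1889] rot [-3.14  -0.     1.659] shift [-0.126 -0.005 -0.005] turn -0.0004 rows 1.0
tile 1155 [321. 208.] [665.7  10.6] [59.8 12.1] 5.2 [0.097 0.101 0.102]
tile 1066 [320. 262.] [669.2 -35.4] [60.4 12.6] 4.7 [0.098 0.101 0.102]
tile 593 [114. 296.] [471.2 -91.9] [60.7 13.1] 3.6 [0.097 0.099 0.1  ]
spot 1360 [320. 152.] [661.2  55.1] [59.6 12.8] 4.9 [0.121 0.123 0.124]
wall/stop 1046 [111. 197.] [465.2   8.4] [65.4 50.3] 2.9 [0.079 0.082 0.085]
wall/stop 125 [322. 197.] [665.7  16.2] [57.7  0.8] 4.7 [0.08  0.083 0.088]
wall/stop 195 [320. 250.] [668.7 -29.9] [59.1  1.5] 4.5 [0.08  0.084 0.088]
wall/stop 539 [127. 296.] [470.7 -98.5] [70.8 27.2] 4.3 [0.079 0.082 0.087]
0.8 [322. 205.] 1159 [0.6654 0.0111 0.103 ]
0.59 [135. 284.] 598 [ 0.4775 -0.0873  0.1058]
```

View pics/w3.png

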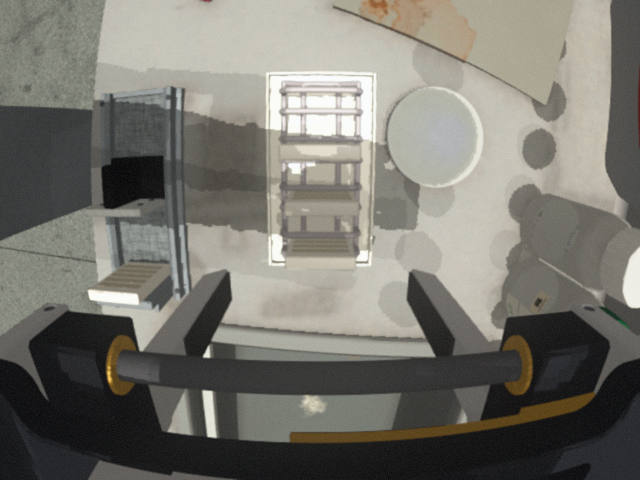

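The wrist view shows the near tile at (320,262), the far tile at (321,208), the spot plate at (320,152) and the stop drawn back at (130,205). Before descending I'll check the grey object at the right, around (560,240).

```bash
python3 - <<'E'
from h import *
i=camera_info("wrist");p,d=camera("wrist");P=wpts(d,i)
for px in [(520,270),(540,205),(570,230),(600,260),(560,260),(630,120)]: print(px,np.round(P[px[1],px[0]],3))
Q=P[(P[...,0]>.7)&(P[...,0]<.85)&(P[...,1]>-.2)&(P[...,1]<.15)&(P[...,2]>.06)&(d>0)]
print(len(Q), np.round(Q.min(0),3) if len(Q) else 0, np.round(Q.max(0),3) if len(Q) else 0)
E
```

```text
(520, 270) [ 0.911 -0.055  0.02 ]
(540, 205) [0.914 0.026 0.028]
(570, 230) [0.907 0.014 0.1  ]
(600, 260) [ 0.914 -0.001  0.146]
(560, 260) [ 0.908 -0.018  0.094]
(630, 120) [0.959 0.134 0.111]
28176 [ 0.7   -0.02   0.214] [0.753 0.032 0.356]
```

Request:
carry_out(motion=[[[-0.12,0,0],0],[[-0.13,0,0.1],0],[[-0.13,0,0.3],0],[[-0.13,0,0.5],0],[[-0.13,0,0.6],0],[[-0.13,0,0.635],0],[[-0.13,0,0.635],0],[[-0.13,0,0.635],0]])

```text
time_s: 7.9
ee_pos: [0.6699, -0.0356, 0.0649]
eef_rot: [3.139, 0.0, 1.659]
force: [-1.0, 0.2, 0.4]
grip_width: 0.0937
grip_force: 0.0
```

Request:
carry_out(motion=[[[0,0,0],0],[[0,0,0],0],[[0,0,0],0],[[0,0,0],0],[[0,0,0],0],[[0,0,0],0],[[0,0,0],0]], hand=1, force=15)

```text
time_s: 8.6
ee_pos: [0.6693, -0.0356, 0.0631]
eef_rot: [3.142, 0.0, 1.659]
force: [-0.1, -0.0, 1.5]
grip_width: 0.0597
grip_force: 15.0
```

Request:
carry_out(motion=[[[0,0,-0.05],0],[[0,0,-0.2],0],[[0,0,-0.35],0],[[0,0,-0.48],0],[[0,-0.08,-0.52],0],[[-0.02,-0.25,-0.53],0],[[-0.05,-0.45,-0.53],0.002],[[-0.07,-0.65,-0.53],0.0045],[[-0.09,-0.83,-0.53],0.0045],[[-0.1,-0.95,-0.53],0.0045],[[-0.1,-1,-0.53],0.0045],[[-0.1,-1,-0.53],0.0045]])

```text
time_s: 9.8
ee_pos: [0.4717, -0.0732, 0.1698]
eef_rot: [3.14, 0.0, 1.63]
force: [0.5, 1.3, -1.7]
grip_width: 0.0599
grip_force: 15.0
```

```bash
python3 - <<'E'
from h import *
go(.4695,-.074,.063,np.pi/2+.06)
i=camera_info("wrist");p,d=camera("wrist");cv2.imwrite("pics/w4.png",p)
P=wpts(d,i)
blobs(P,[(.096,.104,"tile"),(.19,.215,"held"),(.078,.088,"wall/stop"),(.02,.03,"rails")],(.38,.75),(-.22,.22),150)
E
```

```text
t 9.8 at [ 0.4717 -0.0732  0.1698] rot [3.14 0.   1.63] shift [-0.003 -0.012  0.534] turn -0.0001 rows 3.0
tile 784 [552. 156.] [665.4   9.8] [60.3 12.5] 4.6 [0.099 0.101 0.102]
held 4932 [319. 289.] [471.  -72.5] [83.9 18.7] 3.3 [0.193 0.207 0.211]
wall/stop 1804 [317. 141.] [464.4   7.7] [64.1 49. ] 3.4 [0.079 0.082 0.085]
rails 3547 [282. 131.] [4.386e+02 4.000e-01] [ 36.2 216.2] 3.5 [0.021 0.024 0.026]
rails 3523 [351. 130.] [490.8   9.5] [ 35.9 205.1] 3.5 [0.021 0.024 0.026]
```

View pics/w4.png

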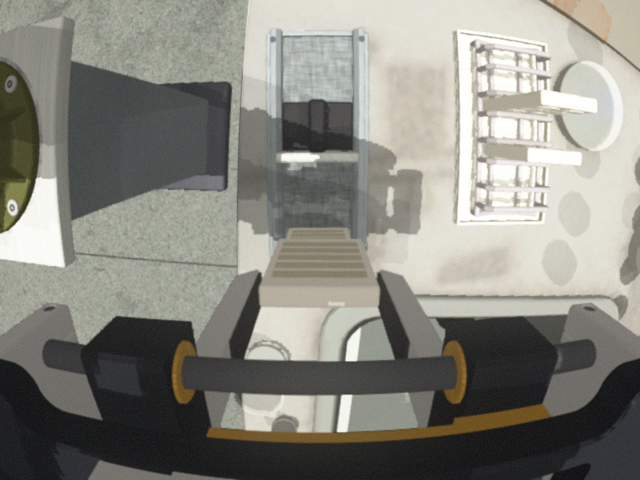

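The held tile hangs upright at (320,290) above the gap, with the stop at (317,150) well back. I'll lower it now.

Request:
carry_out(motion=[[[-0.003,-0.012,0.05],0],[[-0.003,-0.012,0.15],0],[[-0.003,-0.012,0.25],0],[[-0.003,-0.012,0.34],0],[[-0.003,-0.012,0.41],0],[[-0.003,-0.012,0.46],0],[[-0.003,-0.012,0.49],0],[[-0.003,-0.012,0.51],0],[[-0.003,-0.012,0.515],0],[[-0.003,-0.012,0.52],0],[[-0.003,-0.012,0.52],0]])

```text
time_s: 10.95
ee_pos: [0.4697, -0.0739, 0.0653]
eef_rot: [3.141, 0.0, 1.63]
force: [1.3, -0.0, -0.8]
grip_width: 0.06
grip_force: 15.0
```

Request:
carry_out(motion=[[[0,0,0.005],0],[[0,0,0.01],0],[[0,0,0.015],0],[[0,0,0.018],0],[[0,0,0.02],0],[[0,0,0.02],0]])

```text
time_s: 11.55
ee_pos: [0.4695, -0.0739, 0.0611]
eef_rot: [3.142, 0.0, 1.63]
force: [-1.4, 0.6, 2.5]
grip_width: 0.0597
grip_force: 15.0
```

Request:
carry_out(motion=[[[0,0,0],0],[[0,0,0],0],[[0,0,0],0],[[0,0,0],0],[[0,0,0],0],[[0,0,-0.05],0],[[0,0,-0.2],0],[[0,0,-0.4],0],[[0,0,-0.6],0],[[0,0,-0.6],0],[[0,0,-0.6],0]], hand=-1)

```text
time_s: 12.65
ee_pos: [0.4696, -0.0739, 0.1817]
eef_rot: [3.14, 0.0, 1.63]
force: [-0.2, 0.6, -0.1]
grip_width: 0.094
grip_force: 0.0
```

```bash
python3 - <<'E'
from h import *
go(.665,.0105,.19,np.pi/2+.09)
i=camera_info("wrist");p,d=camera("wrist");cv2.imwrite("pics/w5.png",p)
P=wpts(d,i)
blobs(P,[(.094,.106,"tile"),(.078,.088,"wall/stop")],(.38,.75),(-.22,.22),150)
p,d=camera("side");P=pts("side",d)
blobs(P,[(.094,.106,"Stile"),(.078,.088,"wall/stop")],(.38,.56),(-.22,.22),30)
cv2.imwrite("pics/s5.png",cv2.resize(p[200:320,210:400],(760,480)))
E
```

```text
t 12.65 at [ 0.4696 -0.0739  0.1817] rot [3.14 0.   1.63] shift [ 0.363  1.    -0.04 ] turn -0.0048 rows 5.0
tile 760 [546. 155.] [665.2   9.9] [59.9 12.5] 4.7 [0.098 0.101 0.102]
tile 1083 [319. 233.] [469.  -73.5] [59.6 11.3] 3.2 [0.097 0.099 0.1  ]
tile 1068 [320. 255.] [471. -92.] [59.1 12.4] 4.0 [0.097 0.099 0.1  ]
wall/stop 1623 [319. 139.] [464.3   7.9] [65.8 48.5] 3.3 [0.079 0.082 0.085]
wall/stop 256 [319. 222.] [469.  -68.1] [59.   2.1] 3.5 [0.079 0.084 0.088]
wall/stop 271 [320. 243.] [470.6 -85.9] [59.3  2.5] 3.9 [0.079 0.084 0.088]
wall/stop 683 [320. 266.] [ 471.6 -106.8] [69.5  9.2] 3.3 [0.08  0.081 0.082]
Stile 296 [275. 251.] [474. -86.] [60.2 33. ] 5.2 [0.095 0.098 0.1  ]
wall/stop 147 [270. 237.] [475.3  -4.9] [57.6 57.1] 62.3 [0.079 0.081 0.085]
wall/stop 259 [276. 263.] [ 474.9 -105.6] [34.3 68.4] 79.2 [0.078 0.081 0.087]
```

View pics/w5.png

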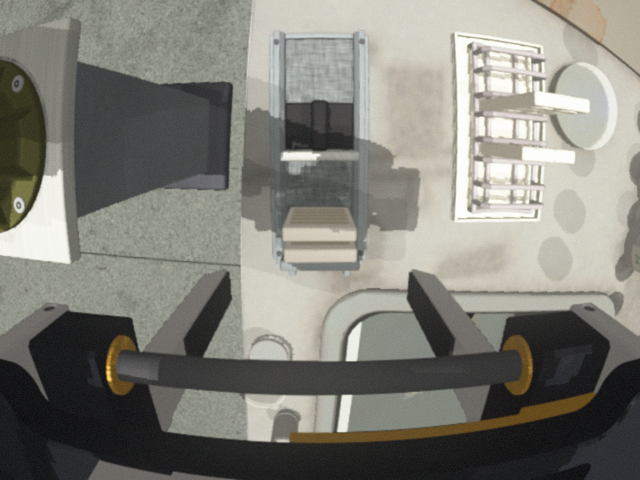

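The first tile stands upright at (319,233) beside tile_3 at (320,255), both with tops at 0.099. The second tile is next.

Request:
carry_out(motion=[[[0.09,0.22,-0.04],-0.001],[[0.18,0.45,-0.04],-0.002],[[0.27,0.7,-0.04],-0.004],[[0.33,0.9,-0.04],-0.0048],[[0.363,1,-0.04],-0.0048],[[0.363,1,-0.04],-0.0048],[[0.363,1,0.1],-0.0048],[[0.363,1,0.3],-0.0048],[[0.363,1,0.48],-0.0048],[[0.363,1,0.57],-0.0048],[[0.363,1,0.595],-0.0048],[[0.363,1,0.595],-0.0048]])

```text
time_s: 13.95
ee_pos: [0.6641, 0.0103, 0.0616]
eef_rot: [-3.14, -0.0, 1.66]
force: [0.3, 0.3, 1.5]
grip_width: 0.0939
grip_force: 0.0
```

Request:
carry_out(motion=[[[0,0,0],0],[[0,0,0],0],[[0,0,0],0],[[0,0,0],0],[[0,0,0],0],[[0,0,0],0],[[0,0,0],0]], hand=1, force=15)

```text
time_s: 14.65
ee_pos: [0.6649, 0.0106, 0.0622]
eef_rot: [3.141, 0.0, 1.661]
force: [0.3, -0.5, 2.7]
grip_width: 0.0598
grip_force: 15.0
```

Request:
carry_out(motion=[[[0,0,-0.05],0],[[0,0,-0.2],0],[[0,0,-0.35],0],[[0,0,-0.48],0],[[0,-0.08,-0.52],0],[[-0.05,-0.25,-0.53],0],[[-0.1,-0.45,-0.53],0.002],[[-0.16,-0.65,-0.53],0.0045],[[-0.21,-0.83,-0.53],0.005],[[-0.24,-0.95,-0.53],0.005],[[-0.24,-1,-0.53],0.005],[[-0.24,-1,-0.53],0.005]])

```text
time_s: 15.85
ee_pos: [0.4697, -0.0552, 0.1687]
eef_rot: [3.141, 0.0, 1.629]
force: [-0.6, -0.9, -1.7]
grip_width: 0.06
grip_force: 15.0
```

```bash
python3 -c "
from h import *
go(.4684,-.0555,.0602,np.pi/2+.06)"
```

```text
t 15.85 at [ 0.4697 -0.0552  0.1687] rot [3.141 0.    1.629] shift [-0.001 -0.007  0.542] turn -0.0004 rows 3.0
```

Request:
carry_out(motion=[[[0,-0.007,0.05],0],[[0,-0.007,0.15],0],[[0,-0.007,0.25],0],[[0,-0.007,0.34],0],[[0,-0.007,0.41],0],[[0,-0.007,0.46],0],[[0,-0.007,0.49],0],[[0,-0.007,0.51],0],[[0,-0.007,0.52],0],[[0,-0.007,0.525],0],[[0,-0.007,0.53],0],[[0,-0.007,0.53],0]])

```text
time_s: 17.05
ee_pos: [0.4686, -0.0553, 0.0622]
eef_rot: [3.141, 0.0, 1.629]
force: [-0.0, 0.3, -1.5]
grip_width: 0.06
grip_force: 15.0
```

Request:
carry_out(motion=[[[0,0,0.003],0],[[0,0,0.006],0],[[0,0,0.009],0],[[0,0,0.01],0],[[0,0,0.01],0]])

```text
time_s: 17.55
ee_pos: [0.4687, -0.0553, 0.0605]
eef_rot: [3.141, 0.0, 1.629]
force: [-1.7, 0.5, 5.4]
grip_width: 0.06
grip_force: 15.0
```

Request:
carry_out(motion=[[[0,0,0],0],[[0,0,0],0],[[0,0,0],0],[[0,0,0],0],[[0,0,0],0],[[0,0,-0.05],0],[[0,0,-0.2],0],[[0,0,-0.4],0],[[0,0,-0.6],0],[[0,0,-0.6],0],[[0,0,-0.6],0]], hand=-1)

```text
time_s: 18.65
ee_pos: [0.4686, -0.0553, 0.1807]
eef_rot: [3.14, 0.0, 1.629]
force: [-0.5, 0.4, -0.7]
grip_width: 0.0939
grip_force: 0.0
```

```bash
python3 - <<'E'
from h import *
go(.4650,.0105,.05,np.pi/2+.06)
i=camera_info("wrist");p,d=camera("wrist");cv2.imwrite("pics/w6.png",p)
P=wpts(d,i)
blobs(P,[(.094,.106,"tile"),(.078,.088,"wall/stop")],(.38,.56),(-.22,.22),150)
E
```

```text
t 18.65 at [ 0.4686 -0.0553  0.1807] rot [3.14  0.    1.629] shift [0.33  0.    0.654] turn -0.0003 rows 3.0
tile 1113 [321. 234.] [469.9 -55.4] [59.6 11.5] 3.0 [0.096 0.099 0.1  ]
tile 1099 [319. 256.] [469.6 -73.9] [59.6 12.7] 3.8 [0.096 0.099 0.1  ]
tile 1044 [320. 276.] [471.1 -91.4] [59.9 11.8] 2.9 [0.096 0.099 0.1  ]
wall/stop 1631 [319. 161.] [464.9   8.7] [65.4 49.4] 3.3 [0.079 0.082 0.085]
wall/stop 251 [321. 223.] [468.9 -50. ] [59.4  2.8] 4.4 [0.08  0.085 0.088]
wall/stop 284 [319. 244.] [469.3 -68.1] [59.7  2.9] 2.2 [0.078 0.084 0.088]
wall/stop 207 [318. 265.] [470.6 -86.1] [59.5  2.4] 4.0 [0.083 0.086 0.088]
wall/stop 527 [319. 287.] [ 471.6 -106.9] [68.5  9.8] 2.9 [0.08  0.081 0.082]
```

View pics/w6.png

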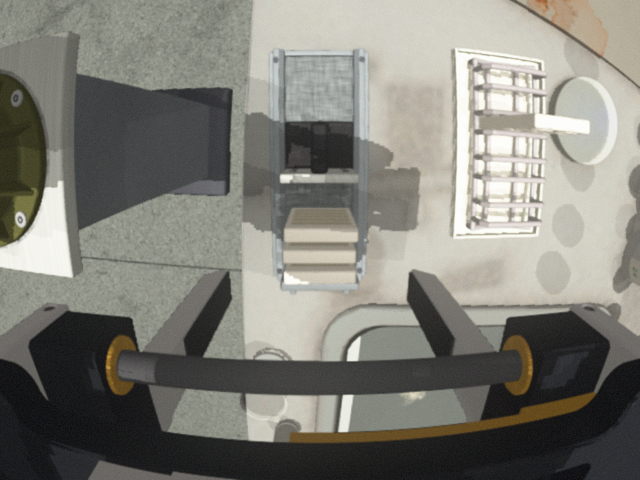

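All three tiles stand upright at rows 234, 256 and 276, and the stop is at row 161. I'll pinch the rib with a light grip.

Request:
carry_out(motion=[[[0.17,0,0],0],[[0.32,0,0.02],0],[[0.33,0,0.15],0],[[0.33,0,0.35],0],[[0.33,0,0.53],0],[[0.33,0,0.63],0],[[0.33,0,0.654],0],[[0.33,0,0.654],0]])

```text
time_s: 19.5
ee_pos: [0.464, 0.0106, 0.0485]
eef_rot: [-3.139, -0.0, 1.629]
force: [0.2, -0.7, -0.4]
grip_width: 0.094
grip_force: 0.0
```

Request:
carry_out(motion=[[[0,0,0],0],[[0,0,0],0],[[0,0,0],0],[[0,0,0],0],[[0,0,0],0],[[0,0,0],0],[[0,0,0],0],[[0,0,0],0],[[0,0,0],0],[[0,0,0],0],[[0,0,0],0],[[0,0,0],0]], hand=1, force=14)

```text
time_s: 20.7
ee_pos: [0.4651, 0.0106, 0.0492]
eef_rot: [3.141, 0.0, 1.629]
force: [4.7, 0.4, -4.1]
grip_width: 0.0137
grip_force: 14.0
```

Request:
carry_out(motion=[[[-0.02,0.003,0],0],[[-0.04,0.003,0],0],[[-0.06,0.003,0],0],[[-0.08,0.003,0],0],[[-0.1,0.003,0],0],[[-0.115,0.003,0],0],[[-0.125,0.003,0],0],[[-0.13,0.003,0],0],[[-0.135,0.003,0],0],[[-0.14,0.003,0],0]])

```text
time_s: 21.7
ee_pos: [0.4668, -0.0173, 0.0492]
eef_rot: [-3.142, -0.0, 1.629]
force: [-1.0, 1.6, 0.8]
grip_width: 0.0138
grip_force: 14.0
```

Request:
carry_out(motion=[[[-0.006,0,0],0],[[-0.012,0,0],0],[[-0.018,0,0],0],[[-0.024,0,0],0],[[-0.03,0,0],0],[[-0.036,0,0],0],[[-0.042,0,0],0],[[-0.048,0,0],0],[[-0.054,0,0],0],[[-0.06,0,0],0],[[-0.065,0,0],0],[[-0.07,0,0],0]])

```text
time_s: 22.9
ee_pos: [0.4677, -0.0313, 0.0492]
eef_rot: [3.142, -0.0, 1.629]
force: [0.1, 4.8, 2.2]
grip_width: 0.0136
grip_force: 14.0
```

Request:
carry_out(motion=[[[-0.005,0,0],0],[[-0.01,0,0],0],[[-0.015,0,0],0],[[-0.02,0,0],0],[[-0.024,0,0],0]])

```text
time_s: 23.4
ee_pos: [0.468, -0.0361, 0.0492]
eef_rot: [3.142, -0.0, 1.629]
force: [1.3, 5.1, 1.8]
grip_width: 0.0142
grip_force: 14.0
```

Request:
carry_out(motion=[[[-0.003,0,0],0],[[-0.006,0,0],0],[[-0.009,0,0],0],[[-0.009,0,0],0]])

```text
time_s: 23.8
ee_pos: [0.4681, -0.0379, 0.0492]
eef_rot: [3.141, -0.0, 1.629]
force: [0.7, 4.5, 1.5]
grip_width: 0.0135
grip_force: 14.0
```

Request:
carry_out(motion=[[[-0.003,0,0],0],[[-0.006,0,0],0],[[-0.006,0,0],0]])

```text
time_s: 24.1
ee_pos: [0.4681, -0.0388, 0.0492]
eef_rot: [-3.142, -0.0, 1.629]
force: [-0.2, 6.6, 3.0]
grip_width: 0.0138
grip_force: 14.0
```

Request:
carry_out(motion=[[[-0.003,0,0],0],[[-0.006,0,0],0],[[-0.006,0,0],0]])

```text
time_s: 24.4
ee_pos: [0.4681, -0.039, 0.0492]
eef_rot: [-3.142, -0.002, 1.629]
force: [-0.0, 15.0, 2.7]
grip_width: 0.0137
grip_force: 14.0
```

Request:
carry_out(motion=[[[0.004,0,0],0],[[0.004,0,0],0]])

```text
time_s: 24.6
ee_pos: [0.4681, -0.039, 0.0491]
eef_rot: [-3.142, -0.001, 1.629]
force: [-0.3, 8.2, 1.9]
grip_width: 0.0136
grip_force: 14.0
```

Request:
carry_out(motion=[[[0,0,0],0],[[0,0,0],0],[[0,0,0],0],[[0,0,0],0],[[0,0,-0.1],0],[[0,0,-0.3],0],[[0,0,-0.5],0],[[0,0,-0.7],0],[[0,0,-0.7],0],[[0,0,-0.7],0]], hand=-1)

```text
time_s: 25.6
ee_pos: [0.4682, -0.0396, 0.1893]
eef_rot: [3.141, 0.0, 1.629]
force: [0.5, -0.1, -0.6]
grip_width: 0.0905
grip_force: 0.0
```

```bash
python3 - <<'E'
from h import *
i=camera_info("wrist");p,d=camera("wrist");cv2.imwrite("pics/w7.png",p)
P=wpts(d,i)
blobs(P,[(.094,.106,"tile"),(.078,.088,"wall/stop")],(.38,.56),(-.22,.22),150)
p,d=camera("side");cv2.imwrite("pics/s7.png",cv2.resize(p[180:330,210:400],(760,600),interpolation=3))
print(ctrl.get_obs()["time_s"])
E
```

```text
tile 2779 [319. 280.] [470.8 -83.5] [61.3 35.9] 3.4 [0.097 0.099 0.1  ]
wall/stop 1591 [319. 238.] [468.1 -41.6] [65.8 52.2] 2.6 [0.079 0.083 0.085]
wall/stop 151 [316. 299.] [ 471.7 -106.9] [70.5  9.6] 3.2 [0.08  0.081 0.082]
25.7
```

View pics/w7.png

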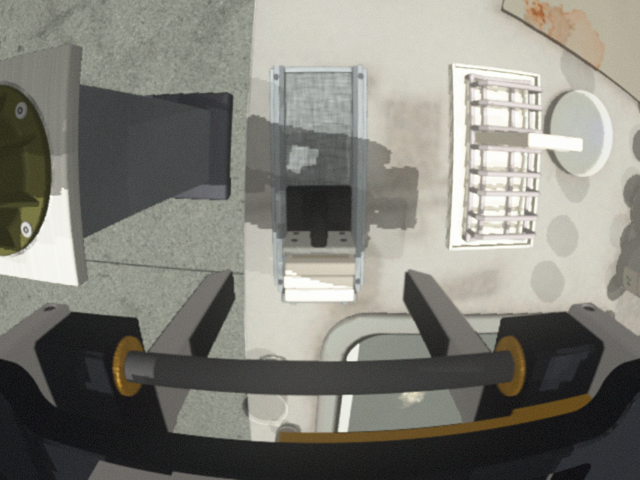

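View pics/s7.png

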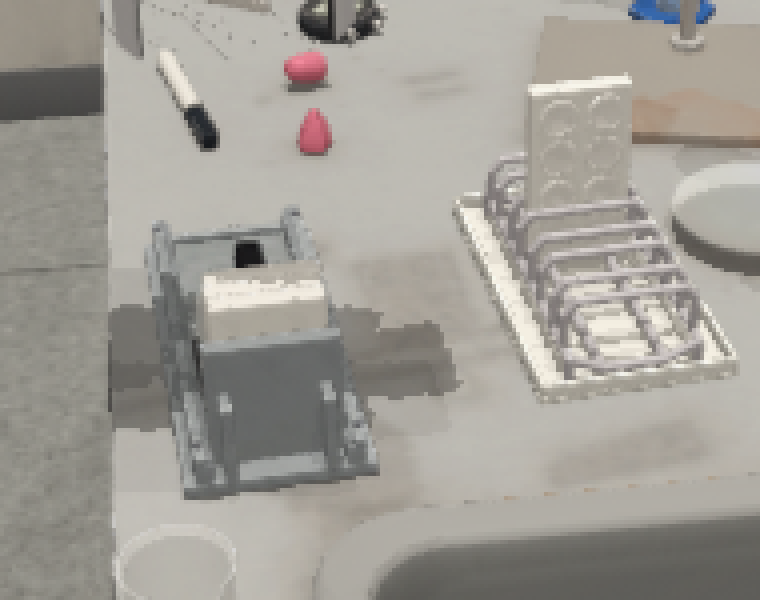

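Both views show the three tiles packed tight against the end wall: the row measures 35.9 mm and the tops are level at 0.099. The spot plate is still in the rack, the marker and beaker have not moved, and the gripper is clear.

```bash
python3 -c "
from station import ctrl
print(ctrl.hand_in())"
```

```text
the job is handed in; nothing more can be done
None
```

I handed the job in: all three tiles stand upright and snug between the stop and the end wall, and the spot plate is still in the rack. The hand-in call did not report a verdict.

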